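Preset the exhaust throttle of a pneumatic cylinder by clicks

TASK

Preset the throttle valve at the piston-rod end of the cylinder: turn its knob clockwise until you feel the needle come up against its seat, without forcing it, then open it exactly five clicks from there and push the knob down fully to lock it. Let go, and leave the throttle at the other end and everything lying around as they are.

Things in the scene. Friction and masses are not known exactly. Their poses are not given: they have to be found in the camera images.
- station: Aluminium base plate, 320 x 220 x 15 mm, fixed to the bench, with a pneumatic cylinder 75 x 75 mm in section and 185 mm long, its top 96 mm above the bench. Origin: centre of the plate's underside; x runs along the cylinder towards the end where the steel piston rod with its fork comes out, z up. On each end cap stands a throttle valve; the rest of the plate is no higher than 96 mm.
- rod_valve (a point): Top centre of the body of the throttle valve at the piston-rod end (fixed), 142 mm above the bench, at x +32 mm, y 0 on the plate; the knob's axis goes up through it. The body is 25 mm across; an outlet stub points to the plate's +y, 34 mm out, no higher than 126 mm. The blind-end valve looks the same and stands at x -112 mm.
- rod_grip (a point): Centre of the rod-end valve's knob, half-way up (moves up and down with it, does not turn). Round fluted black knob, 28 mm across, 20 mm tall, axis upright, no pointer or mark. It starts up and unlocked, this point 158 mm above the bench; pushed 5 mm down onto the valve body (153 mm) teeth lock it against turning. It stays at the height where it is left; shifting it takes about 8 N.
- rod_star (a point): The click wheel inside that knob, on its axis. From above, clockwise closes, anticlockwise opens; 15 clicks a turn (24 degrees each), 9 from shut to wide open. From a notch the resistance builds up to about 0.09 N m half-way, then flips over and the knob is pulled on as strongly, dying away at the next notch. Let go, it settles in the nearest notch. It starts 2 to 5 clicks open, which cannot be seen.
- rod_seat_point (a point): The needle's soft sprung seat inside the rod-end valve (fixed), 110 mm above the bench. The needle meets it at the shut notch: turning on then takes 0.16 N m within 0.04 rad, clearly more than any click, and about 2 N m more per rad after that. At 0.16 rad past that notch, about 0.4 N m on the knob, the seat is damaged.
- rod_needle_tip (a point): The throttle's needle inside the rod-end valve, out of sight on its axis: 48.0 mm below the knob's centre (rod_grip) when the throttle is shut, and 0.5 mm nearer to it for each click open, so its measured position is too coarse to count clicks by. Five clicks open: 45.5 mm below.
- cap_grip (a point): Centre of the knob of the throttle valve at the other (blind) end of the cylinder: the same knob, also up and unlocked. To be left alone.
- cap_needle_tip (a point): The needle inside the throttle valve at the blind end: 46.0 mm below that valve's knob centre, as it is four clicks open, and to be left so.
- hexkey_mid (a point): Bystander: a 6 mm steel hex key, 85 x 26 mm, lying flat on the base plate beside the cylinder; the point is in the middle of its long leg.
- fitting_mid (a point): Bystander: a steel push-in fitting, 18 mm across and 33 mm tall, standing on the base plate; the point is at its centre.
- silencer_mid (a point): Bystander: a brass exhaust silencer, 16 mm across and 30 mm tall, standing on the base plate; the point is at its centre.
- multimeter_mid (a point): Bystander: a multimeter in a green holster, 190 x 95 x 56 mm, lying on the bench right of the plate; the point is at its centre.
- screwdriver_grip (a point): Bystander: a 190 mm screwdriver lying on the bench left of the plate; the point is in its handle.
- spanner_grip (a point): Bystander: a 170 mm steel spanner lying on the bench left of the plate; the point is on its shaft.
- partsbox_mid (a point): Bystander: an open grey parts box, 120 x 170 x 45 mm, on the bench right of the plate; the point is at its centre.

How it is judged:
By the outcome, as a careful person would: the job done as asked, in the order asked, and still so for the second after the job is handed in, with the robot touching nothing.
It also fails if it takes over 72 s, if anything falls off the work surface, if the arm or the gripper's body presses on something with over 40 N, if the wrist force passes 120 N, or if a joint passes its speed limit or range.

ROBOT

A 6-joint arm with a two-finger parallel gripper is mounted at the origin on the work surface. World frame = base frame: x ahead of the robot, y to its left, z up, the work surface at z = 0. Lengths are in m, angles in rad, forces in N, time in s.
With the tool pointing down it reaches from about 0.4 to 0.825 m from the base axis. Payload 7 kg.
Tool frame: the origin (TCP) lies midway between the tips of the shut fingers; the grasp point (between the pads) lies 19 mm behind it; z points along the fingers, y is the line along which they close (so a half turn about z gives the same grasp; the last joint's range is limited). The gripper opens to 85 mm and grips with 20 to 120 N. Pads are 22 mm wide; open, the fingers measure 114 mm over their backs; the gripper's body (76 mm by 85 mm) begins 54 mm behind the grasp point. The pads swing forward as they close: fully open they stand 13 mm farther back than shut.
Start: joints at [-0.944, 0.359, 0.012, 0, -1.224, -0.288], TCP at [0.224, -0.637, 0.231] pointing down, gripper open.
Joint ranges: [-3.07, 3.07], [-1.43, 2.12], [-1.02, 1.25], [-3.03, 1.67], [-3.05, -0], [-3.03, 3.03]. Speed limits (rad/s): [2.39, 2.39, 3.01, 3.14, 3.14, 3.14].

INTERFACE

Orientations are given as [roll, pitch, yaw] about the fixed x, y, z axes, in that order (R = Rz(yaw) Ry(pitch) Rx(roll)).
In Python, from rig import readout, optics, robot, nets gives the robot as it stands.
- The arm moves only by the tool step_arm, never from a script. Its argument "commands" is one flat list of numbers, 7 for each row, row after row: the shift along the tool's x, y, z in mm, then the turn, a rotation vector about the tool's x, y, z in degrees, then the opening, from -1 (shut) to 1 (fully open). A call has 1 to 10 rows; each row shifts and turns the commanded pose from where the row before left it, along the tool's axes as they then stand; what a row does not reach is not made up. A row lasts 1/10 s, in which the tool goes at most 50 mm and 8.59 degrees, less where a joint would pass 70% of its speed; a pose out of reach is approached as far as the arm can. A call with a gripper value outside its range is refused whole. The fingers move at their own pace and stop on an object; "newtons" is the grip in N (left out, the last holds). Time passes only in rows, so rows that do not move let the fingers close. It gives the time, the measured TCP pose, the force, the opening and the grip force at its end, in the units of the state.
- readout.get_obs(): the state, without advancing time (a new reading comes with each control period).
- optics.capture(name): name is "scene" or "top" or "wrist"; returns (picture, depth): 400x640x3 uint8, red, green, blue; 400x640 float32, m along the optical axis (not along the pixel's ray), 0 where there is no reading.
- optics.camera_info(name): a dict with "fov_y" (degrees; the focal length in pixels is half the picture's height over the tangent of half this angle, whatever the lens; pixels are square), "cx", "cy" (the principal point, pixels), "R" (3x3) and "t" (3): a world point X has camera coordinates R X + t; the wrist camera has in their place "hand_eye" (4x4, takes a point from camera to tool coordinates, whose origin is the TCP and whose axes are the flange's). Camera axes: x right, y down, z forward; pixel columns grow to the right and rows downward; lengths in m; the calibration is good to about 2 mm. A picture is of the moment at which its call begins: read the wrist's pose just before it. camera_info takes no time and is no camera call.
- robot.finish_job(): hands the job in; it is judged then, once.
Trained networks look in the newest picture that a camera, given by its name, has taken for a name from the list of things; names that differ only in an ending like _2 or _b are one class to them, and where a whole thing is asked for, a point or a joint stands for the part that bears it (a point fixed in the world has none). Each returns a list of dicts, best first, with "confidence" (0 to 1); they miss things now and then, are a little off and sometimes report something else, mostly with a low value. They report only what shows in the picture. A call takes as long as a camera call.
- nets.recognise(camera, thing): "extent" ([left, top, right, bottom] in pixels, round what is visible of it).
- nets.regions_of(camera, thing): "mask" (400x640 bool, what is visible of it) and "extent" ([left, top, right, bottom] in pixels, round what is visible of it).
The state is a dict: "clock": time; "joint_pos": joint angles; "joint_velocities": joint speeds; "joint_torque": joint torques, N m; "position": TCP position; "tcp_rot": TCP orientation; "wrist_force": force on the tool from outside, world axes, zero at the start; "ft_torque": the same for the moment, N m; "grip_width": finger opening in m; "finger_force": force on a finger pad.
Only numpy, scipy, OpenCV 4.12 (cv2) and the standard library are available. Lean on these libraries where they do the work, as an engineer would, in place of code of your own. Each camera call takes 0.05 s, during which the arm holds its last target. There are 200 camera calls.

## Working session

There is one attempt and no reset: what is moved stays moved. The work goes in short steps, Python scripts to look and compute and a tool call to move; the robot and the scene stay as the last step left them, time stands still between calls to the robot, and variables do not carry over. Pictures are saved under pics/ and viewed, at most 10 in all, crops included, and the job is handed in when it is done.

Besides the shell and the picture viewer there is one more tool, called after "Call:" by a JSON object that holds its "method" and its "body". step_arm: Moves the arm, as the interface text tells. Its arguments: {"type":"object","properties":{"commands":{"type":"array"},"newtons":{"type":"number"}},"required":["commands"]}

```bash
mkdir -p pics
cat > h.py <<'E'
import numpy as np,cv2
from rig import readout,optics,robot,nets
from scipy.spatial.transform import Rotation as Ro
def cam(n):
    i=optics.camera_info(n); f=200/np.tan(np.radians(i['fov_y'])/2)
    if 'R' in i: R=np.array(i['R']);t=np.array(i['t']); A=R.T; b=-R.T@t
    else:
        s=readout.get_obs(); T=Ro.from_euler('xyz',s['tcp_rot']).as_matrix(); H=np.array(i['hand_eye'])
        A=T@H[:3,:3]; b=T@H[:3,3]+np.array(s['position'])
    return f,i['cx'],i['cy'],A,b
def cloud(n):
    f,cx,cy,A,b=cam(n)
    p,d=optics.capture(n)
    v,u=np.mgrid[:400,:640]
    P=np.stack([(u-cx)/f*d,(v-cy)/f*d,d],-1)@A.T+b
    return p,d,P
E
python3 - <<'E'
from h import *
for n in ['scene','top']:
    p,d,P=cloud(n); cv2.imwrite(f'pics/{n}.png',p[...,::-1])
    for th in ['rod_grip','cap_grip','station']:
        for r in nets.regions_of(n,th)[:3]:
            m=r['mask']&(d>0); q=P[m]
            print(n,th,round(r['confidence'],2),np.round(r['extent']),np.round(np.median(q,0),4),np.round(q.min(0),3),np.round(q.max(0),3))
print(readout.get_obs())
E
```

```text
scene rod_grip 0.61 [286. 185. 296. 194.] [ 0.5487 -0.0472  0.1653] [ 0.426 -0.209  0.002] [ 0.562 -0.035  0.173]
scene cap_grip 0.44 [315. 161. 324. 170.] [ 0.4094 -0.0686  0.1678] [ 0.39  -0.086  0.145] [ 0.42  -0.058  0.172]
scene station 0.68 [300. 230. 312. 253.] [0.5863 0.0273 0.0205] [0.535 0.014 0.014] [0.615 0.057 0.025]
scene station 0.6 [244. 157. 355. 268.] [ 0.5491 -0.0305  0.0196] [ 0.282 -0.244 -0.001] [0.688 0.078 0.173]
top rod_grip 0.55 [329. 187. 337. 192.] [ 0.5449 -0.0487  0.1696] [ 0.533 -0.062  0.149] [ 0.558 -0.036  0.176]
top cap_grip 0.32 [298. 155. 370. 250.] [ 0.5094 -0.0505  0.019 ] [ 0.343 -0.18  -0.003] [0.682 0.077 0.177]
top station 0.96 [298. 154. 370. 252.] [ 0.5105 -0.0515  0.0189] [ 0.344 -0.182 -0.006] [0.692 0.078 0.177]
{'clock': 0.4, 'joint_pos': array([-9.43891275e-01,  3.58714929e-01,  1.17918904e-02, -6.76477357e-05,
       -1.22408889e+00, -2.88093770e-01]), 'joint_velocities': array([ 6.55305361e-04,  1.47761633e-05, -3.82287074e-04, -1.07640488e-03,
       -9.29040571e-04,  7.36660561e-04]), 'joint_torque': array([ 4.62881108e-04, -5.82274818e+01,  2.93284947e+01,  6.93299934e+00,
       -2.01854324e-03, -8.45913206e-06]), 'position': array([ 0.22430596, -0.6365557 ,  0.23116854]), 'tcp_rot': array([ 3.14136786e+00, -2.61742876e-07, -2.80280436e+00]), 'wrist_force': array([0.54852469, 0.74442949, 0.68720991]), 'ft_torque': array([ 0.05835291, -0.02359019,  0.04274522]), 'finger_force': 0.0, 'grip_width': 0.08545072588344725}
```

Run:
```python
import cv2
a=cv2.imread('pics/top.png')[140:265,285:385];b=cv2.imread('pics/scene.png')[140:275,235:365]
a=cv2.resize(a,(400,500),interpolation=2);b=cv2.resize(b,(400,500),interpolation=2)
cv2.imwrite('pics/v1.png',cv2.hconcat([a,b]))
```

```text
(no output)
```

View pics/v1.png

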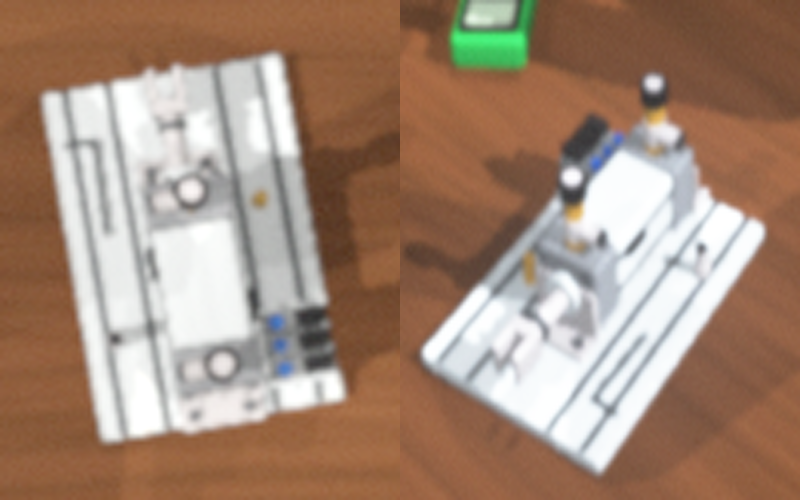

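Call:
{"method": "step_arm", "body": {"commands": [-33,30,-3,0,0,0,1,-33,30,-3,0,0,0,1,-33,30,-3,0,0,0,1,-33,30,-3,0,0,0,1,-33,30,-3,0,0,0,1,-33,30,-3,0,0,0,1,-33,30,-3,0,0,0,1,-33,30,-3,0,0,0,1,-33,30,-3,0,0,0,1,-33,30,-3,0,0,0,1], "newtons": 60}}

```text
clock: 1.4
position: [0.4364, -0.2423, 0.2618]
tcp_rot: [-3.141, 0.001, -2.803]
wrist_force: [1.4, -0.3, -0.5]
grip_width: 0.0852
finger_force: 0.0
```

Call:
{"method": "step_arm", "body": {"commands": [-33,30,0,0,0,0,1,-33,30,0,0,0,0,1,-33,30,0,0,0,0,1,-33,30,0,0,0,0,1,-33,30,0,0,0,0,1,0,0,0,0,0,-8,1,0,0,0,0,0,-8,1,0,0,0,0,0,-8,1,0,0,0,0,0,-8,1,0,0,0,0,0,-8,1]}}

```text
clock: 2.4
position: [0.5416, -0.0476, 0.2614]
tcp_rot: [-3.142, 0.0, -2.099]
wrist_force: [0.3, -0.3, -0.5]
grip_width: 0.0853
finger_force: 0.0
```

Call:
{"method": "step_arm", "body": {"commands": [0,0,0,0,0,-8,1,0,0,0,0,0,-8,1,0,0,0,0,0,-8,1,0,0,0,0,0,-8,1,0,0,0,0,0,-8,1,0,0,0,0,0,-8,1,0,0,0,0,0,-8,1,0,0,0,0,0,0,1,0,0,0,0,0,0,1]}}

```text
clock: 3.3
position: [0.5416, -0.0477, 0.2614]
tcp_rot: [-3.141, -0.0, -1.131]
wrist_force: [0.4, 0.4, 0.9]
grip_width: 0.0856
finger_force: 0.0
```

Run:
```python
from h import *
s=readout.get_obs(); print(s['clock'],s['position'],s['tcp_rot'],s['joint_pos'],s['wrist_force'],s['ft_torque'])
p,d,P=cloud('wrist'); cv2.imwrite('pics/w1.png',p[...,::-1])
for r in nets.regions_of('wrist','rod_grip')[:3]:
    m=r['mask']&(d>0); q=P[m]; e=q[q[:,2]>np.percentile(q[:,2],90)-.004]
    print(round(r['confidence'],2),np.round(r['extent']),np.round(np.median(e,0),4),np.round(e.min(0),4),np.round(e.max(0),4))
```

```text
3.3 [ 0.54161872 -0.04769905  0.26141235] [-3.14136189e+00 -4.16741658e-05 -1.13143276e+00] [ 2.72678404e-01  1.23273401e-01 -2.31680676e-01  2.99682777e-06
 -1.21560777e+00  1.66684121e-01] [0.36828011 0.44756282 0.85393656] [-0.01777539  0.06224872 -0.04495003]
0.83 [293. 176. 332. 212.] [ 0.5466 -0.0503  0.1679] [ 0.532  -0.0643  0.1648] [ 0.5608 -0.0353  0.17  ]
0.26 [369. 240. 380. 261.] [0.431  0.0165 0.0475] [0.4235 0.0096 0.0441] [0.4377 0.024  0.0494]
```

View pics/w1.png

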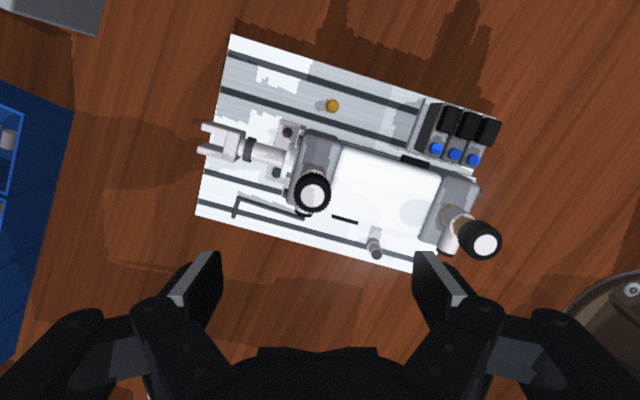

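Call:
{"method": "step_arm", "body": {"commands": [3.9,-3.4,20,0,0,0,1,0,0,20,0,0,0,1,0,0,20,0,0,0,0.5,0,0,20,0,0,0,0,0,0,20,0,0,0,0,0,0,15,0,0,0,0,0,0,7,0,0,0,0,0,0,0,0,0,0,0,0,0,0,0,0,0,0], "newtons": 20}}

```text
clock: 4.3
position: [0.5468, -0.0497, 0.14]
tcp_rot: [-3.141, -0.0, -1.128]
wrist_force: [-0.3, 0.3, 0.9]
grip_width: 0.0431
finger_force: 0.0
```

Run:
```python
from h import *
s=readout.get_obs(); print(s['clock'],s['position'],s['tcp_rot'],s['wrist_force'],s['ft_torque'],s['grip_width'])
p,d,P=cloud('wrist'); cv2.imwrite('pics/w2.png',p[...,::-1])
for r in nets.regions_of('wrist','rod_grip')[:2]:
    m=r['mask']&(d>0); q=P[m]; e=q[q[:,2]>np.percentile(q[:,2],90)-.004]
    print(round(r['confidence'],2),np.round(r['extent']),np.round(np.median(e,0),4),np.round(e.min(0),4),np.round(e.max(0),4))
```

```text
4.3 [ 0.5468237  -0.04972363  0.13995454] [-3.14098230e+00 -4.18164012e-04 -1.12773780e+00] [-0.33792701  0.34694937  0.87347722] [0.04143445 0.00741577 0.0196403 ] 0.04307395442514346
0.9 [282. 238. 355. 317.] [ 0.5469 -0.0514  0.1678] [ 0.5317 -0.0647  0.1646] [ 0.561  -0.0349  0.1702]
```

View pics/w2.png

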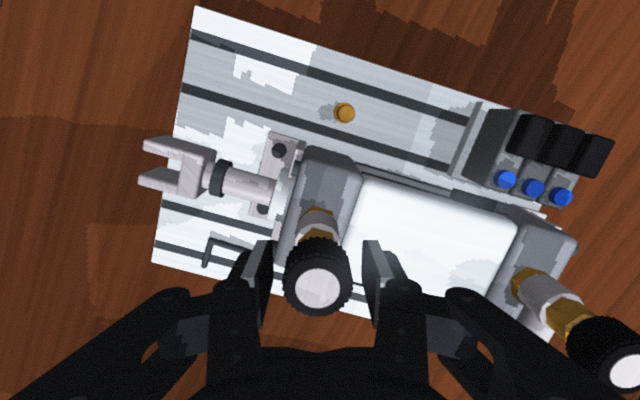

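Call:
{"method": "step_arm", "body": {"commands": [0,0,0,0,0,0,-0.5,0,0,0,0,0,0,-1,0,0,0,0,0,0,-1,0,0,0,0,0,0,-1,0,0,0,0,0,0,-1], "newtons": 60}}

```text
clock: 4.9
position: [0.5468, -0.0497, 0.1401]
tcp_rot: [-3.14, -0.0, -1.127]
wrist_force: [-1.7, 0.7, 6.7]
grip_width: 0.026
finger_force: 59.0
```

```bash
cat > st.py <<'E'
from h import *
import sys
n=int(sys.argv[1]) if len(sys.argv)>1 else 6
F=[];M=[];J=[]
for k in range(n):
    s=readout.get_obs();F.append(s['wrist_force']);M.append(s['ft_torque']);J.append(s['joint_torque'][5])
    if k<n-1: optics.capture('wrist')
np.set_printoptions(precision=4,suppress=True)
R=Ro.from_euler('xyz',s['tcp_rot']).as_matrix()
print('t',s['clock'],s['position'],'yaw',np.degrees(s['tcp_rot'][2]),'j6',s['joint_pos'][5],'grip',s['grip_width'],s['finger_force'])
print('F',np.mean(F,0),'Ftool',R.T@np.mean(F,0),'M',np.mean(M,0),'J6',np.array(J))
E
python3 st.py 5
```

```text
t 5.1 [ 0.5468 -0.0497  0.1401] yaw -64.57340417356853 j6 0.17712764915494913 grip 0.02616085246845624 58.98962616920471
F [-1.4412  0.8881  6.1626] Ftool [-1.4178  0.9139 -6.1642] M [0.2493 0.5596 0.0055] J6 [0.0016 0.0015 0.0015 0.0014 0.0013]
```

Call:
{"method": "step_arm", "body": {"commands": [0,0,-0.5,0,0,0,-1,0,0,0,0,0,3,-1,0,0,0,0,0,3,-1,0,0,0,0,0,2,-1,0,0,0,0,0,0,-1]}}

```text
clock: 5.6
position: [0.5468, -0.0497, 0.1402]
tcp_rot: [-3.141, -0.0, -1.267]
wrist_force: [1.1, 0.3, 4.1]
grip_width: 0.0264
finger_force: 59.2
```

```bash
python3 st.py 4
```

```text
t 5.75 [ 0.5468 -0.0497  0.1402] yaw -72.52362613727479 j6 0.038496562698583724 grip 0.02646927328345491 59.28319573402405
F [0.5554 0.564  4.0268] Ftool [-0.3702 -0.7029 -4.0262] M [ 0.13   -0.0923  0.0132] J6 [-0.5238 -0.2445 -0.0843 -0.0226]
```

```bash
python3 st.py 8
```

```text
t 6.1 [ 0.5468 -0.0497  0.1402] yaw -72.55883620242459 j6 0.037867981769757 grip 0.0264249235520862 59.37782406806946
F [0.9628 0.4422 4.8519] Ftool [-0.1321 -1.0556 -4.851 ] M [ 0.1853 -0.1886  0.0138] J6 [-0.0226 -0.0068 -0.0074 -0.0115 -0.0024 -0.014  -0.0194 -0.0208]
```

Call:
{"method": "step_arm", "body": {"commands": [0,0,0,0,0,2,-1,0,0,0,0,0,0.5,-1,0,0,0,0,0,0,-1,0,0,0,0,0,0,-1,0,0,0,0,0,0,-1]}}

```text
clock: 6.6
position: [0.5468, -0.0497, 0.1401]
tcp_rot: [-3.141, -0.0, -1.31]
wrist_force: [0.5, 0.5, 5.1]
grip_width: 0.0264
finger_force: 59.4
```

```bash
python3 st.py 8
```

```text
t 6.95 [ 0.5468 -0.0497  0.1401] yaw -75.06441522633789 j6 -0.0058085608036753285 grip 0.026123307140259306 59.4092059135437
F [0.6041 0.4605 5.2572] Ftool [-0.2883 -0.707  -5.2567] M [ 0.1424 -0.2271 -0.0075] J6 [0.0201 0.0206 0.0207 0.0207 0.0207 0.0208 0.0208 0.0207]
```

Call:
{"method": "step_arm", "body": {"commands": [0,0,0,0,0,3,-1,0,0,0,0,0,0,-1]}}

```text
clock: 7.15
position: [0.5468, -0.0498, 0.1401]
tcp_rot: [-3.141, -0.0, -1.364]
wrist_force: [0.9, 0.5, 5.5]
grip_width: 0.0262
finger_force: 59.4
```

```bash
python3 st.py 8
```

```text
t 7.5 [ 0.5468 -0.0497  0.1401] yaw -78.0695090613614 j6 -0.05821467614295357 grip 0.02654745403947236 59.40364480018616
F [ 0.9662 -0.0565  5.3509] Ftool [ 0.2559 -0.938  -5.3501] M [ 0.1071 -0.1953 -0.0692] J6 [-0.5385 -0.163   0.001   0.0462  0.057   0.0594  0.0599  0.0601]
```

Call:
{"method": "step_arm", "body": {"commands": [0,0,0,0,0,4,-1,0,0,0,0,0,0,-1]}}

```text
clock: 7.7
position: [0.5467, -0.0498, 0.1401]
tcp_rot: [-3.141, -0.0, -1.435]
wrist_force: [-0.5, -0.1, 5.8]
grip_width: 0.0263
finger_force: 59.5
```

```bash
python3 st.py 8
```

```text
t 8.05 [ 0.5467 -0.0497  0.1401] yaw -82.06889431883995 j6 -0.1280333755706152 grip 0.026313018065224382 59.50899302959442
F [0.4101 0.5926 5.695 ] Ftool [-0.5299 -0.4922 -5.6946] M [ 0.1292 -0.1602 -0.0456] J6 [-0.7378 -0.2354 -0.0164  0.0442  0.0586  0.0619  0.0626  0.0628]
```

Call:
{"method": "step_arm", "body": {"commands": [0,0,0,0,0,5,-1,0,0,0,0,0,6,-1,0,0,0,0,0,6,-1,0,0,0,0,0,6,-1,0,0,0,0,0,5,-1,0,0,0,0,0,2,-1,0,0,0,0,0,2,-1,0,0,0,0,0,0,-1]}}

```text
clock: 8.85
position: [0.5466, -0.0497, 0.1401]
tcp_rot: [-3.141, 0.0, -1.992]
wrist_force: [-0.5, 1.5, 6.4]
grip_width: 0.0263
finger_force: 59.5
```

```bash
python3 st.py 8
```

```text
t 9.2 [ 0.5465 -0.0497  0.1401] yaw -114.06267540006877 j6 -0.6864257698390291 grip 0.026499583818154197 59.457939863204956
F [-0.0961  0.6887  5.8854] Ftool [-0.5912  0.3661 -5.8854] M [0.3236 0.0767 0.0055] J6 [-0.4575 -0.1708 -0.0527 -0.0206 -0.013  -0.0113 -0.0111 -0.0108]
```

Call:
{"method": "step_arm", "body": {"commands": [0,0,0,0,0,2,-1,0,0,0,0,0,0,-1]}}

```text
clock: 9.4
position: [0.5466, -0.0497, 0.1401]
tcp_rot: [-3.141, 0.0, -2.027]
wrist_force: [-1.0, 1.1, 5.5]
grip_width: 0.026
finger_force: 59.5
```

```bash
python3 st.py 7
```

```text
t 9.7 [ 0.5465 -0.0497  0.1401] yaw -116.0622227369915 j6 -0.7213017901866298 grip 0.026569993654421115 59.471102356910706
F [-0.465   1.1303  5.5845] Ftool [-0.8127  0.9119 -5.5846] M [0.3614 0.0726 0.0133] J6 [-0.4291 -0.1773 -0.0675 -0.0372 -0.03   -0.0283 -0.028 ]
```

Call:
{"method": "step_arm", "body": {"commands": [0,0,0,0,0,2,-1,0,0,0,0,0,0,-1]}}

```text
clock: 9.9
position: [0.5466, -0.0496, 0.1401]
tcp_rot: [-3.141, 0.0, -2.062]
wrist_force: [-0.4, 0.7, 6.8]
grip_width: 0.0262
finger_force: 59.5
```

```bash
python3 st.py 7
```

```text
t 10.2 [ 0.5465 -0.0497  0.1401] yaw -118.06115894460852 j6 -0.7562603379710043 grip 0.02629332000884681 59.474977254867554
F [0.0392 0.9997 6.1747] Ftool [-0.9024  0.4332 -6.1746] M [0.3675 0.0949 0.0509] J6 [-0.4437 -0.192  -0.0823 -0.052  -0.0449 -0.0433 -0.043 ]
```

Call:
{"method": "step_arm", "body": {"commands": [0,0,0,0,0,5,-1,0,0,0,0,0,5,-1,0,0,0,0,0,5,-1,0,0,0,0,0,4,-1,0,0,0,0,0,2,-1,0,0,0,0,0,1,-1,0,0,0,0,0,0,-1]}}

```text
clock: 10.9
position: [0.5465, -0.0496, 0.1401]
tcp_rot: [-3.141, 0.0, -2.445]
wrist_force: [-0.9, 1.9, 5.7]
grip_width: 0.0261
finger_force: 59.6
```

```bash
python3 st.py 7
```

```text
t 11.2 [ 0.5465 -0.0496  0.1401] yaw -140.05838829822315 j6 -1.1401559695348178 grip 0.02633314719673806 59.60338890552521
F [-0.57    1.3199  6.3105] Ftool [-0.413   1.3771 -6.3106] M [0.4652 0.2255 0.0388] J6 [-0.2743 -0.1148 -0.0521 -0.0353 -0.0315 -0.0305 -0.0304]
```

Call:
{"method": "step_arm", "body": {"commands": [0,0,0,0,0,5,-1,0,0,0,0,0,5,-1,0,0,0,0,0,5,-1,0,0,0,0,0,5,-1,0,0,0,0,0,3,-1,0,0,0,0,0,1,-1,0,0,0,0,0,0,-1]}}

```text
clock: 11.9
position: [0.5463, -0.0496, 0.1401]
tcp_rot: [3.142, 0.0, -2.864]
wrist_force: [-1.3, 2.7, 6.5]
grip_width: 0.0261
finger_force: 59.6
```

```bash
python3 st.py 7
```

```text
t 12.2 [ 0.5463 -0.0496  0.1401] yaw -164.0420211721261 j6 -1.5588435653757922 grip 0.026351743340613278 59.547491669654846
F [-1.2503  2.2051  6.3929] Ftool [ 0.5949  2.4642 -6.3929] M [0.5991 0.4576 0.2301] J6 [-0.5025 -0.3257 -0.259  -0.2413 -0.2371 -0.2362 -0.2361]
```

Call:
{"method": "step_arm", "body": {"commands": [0,0,0,0,0,-4,-1,0,0,0,0,0,-6,-1,0,0,0,0,0,-6,-1,0,0,0,0,0,-6,-1,0,0,0,0,0,-6,-1,0,0,0,0,0,-6,-1,0,0,0,0,0,-6,-1,0,0,0,0,0,-6,-1,0,0,0,0,0,-5.4,-1,0,0,0,0,0,0,-1]}}

```text
clock: 13.2
position: [0.5466, -0.0497, 0.1401]
tcp_rot: [-3.141, 0.0, -1.963]
wrist_force: [0.8, 0.2, 5.4]
grip_width: 0.0262
finger_force: 59.4
```

```bash
python3 st.py 7
```

```text
t 13.5 [ 0.5466 -0.0497  0.1401] yaw -112.66152700109492 j6 -0.6619937688209397 grip 0.0262302728850605 59.39946234226227
F [0.0809 0.6561 5.8182] Ftool [-0.6381  0.1754 -5.8181] M [0.3071 0.0845 0.0269] J6 [ 1.182   0.4092  0.09    0.0028 -0.018  -0.0227 -0.0236]
```

Call:
{"method": "step_arm", "body": {"commands": [0,0,0,0,0,-4,-1,0,0,0,0,0,-6,-1,0,0,0,0,0,-6,-1,0,0,0,0,0,-6,-1,0,0,0,0,0,-6,-1,0,0,0,0,0,-6,-1,0,0,0,0,0,-6,-1,0,0,0,0,0,-6,-1,0,0,0,0,0,-2,-1,0,0,0,0,0,0,-1]}}

```text
clock: 14.5
position: [0.5468, -0.0497, 0.1401]
tcp_rot: [-3.141, -0.0, -1.127]
wrist_force: [0.6, 1.5, 5.8]
grip_width: 0.0262
finger_force: 59.3
```

```bash
python3 st.py 7
```

```text
t 14.8 [ 0.5468 -0.0497  0.1401] yaw -64.66010837941774 j6 0.17578086491325723 grip 0.02609675865319634 59.30541515350342
F [0.7854 0.8863 5.4248] Ftool [-0.4632 -1.0939 -5.424 ] M [ 0.2178 -0.1928  0.0306] J6 [ 0.5039  0.155   0.022  -0.0134 -0.0218 -0.0236 -0.0239]
```

Call:
{"method": "step_arm", "body": {"commands": [0,0,0,0,0,-5,-1,0,0,0,0,0,-6,-1,0,0,0,0,0,-6,-1,0,0,0,0,0,-6,-1,0,0,0,0,0,-4,-1,0,0,0,0,0,0,-1]}}

```text
clock: 15.4
position: [0.5469, -0.0496, 0.1401]
tcp_rot: [-3.141, -0.001, -0.656]
wrist_force: [0.6, 0.6, 4.1]
grip_width: 0.0261
finger_force: 59.5
```

```bash
python3 st.py 7
```

```text
t 15.7 [ 0.5469 -0.0496  0.1401] yaw -37.76041321284246 j6 0.6452590142933472 grip 0.026510602641486407 59.50278103351593
F [1.0333 0.645  5.1157] Ftool [ 0.4257 -1.1466 -5.1145] M [ 0.2883 -0.3581 -0.0147] J6 [1.0801 0.3879 0.1033 0.0255 0.007  0.0029 0.0021]
```

Call:
{"method": "step_arm", "body": {"commands": [0,0,1,0,0,0,-1,0,0,1,0,0,0,-1,0,0,1,0,0,0,-1,0,0,1,0,0,0,-1,0,0,0,0,0,0,-1,0,0,0,0,0,0,-1]}}

```text
clock: 16.3
position: [0.5469, -0.0497, 0.1362]
tcp_rot: [-3.141, -0.001, -0.659]
wrist_force: [0.2, 0.7, 5.5]
grip_width: 0.0264
finger_force: 59.6
```

```bash
python3 st.py 4
```

```text
t 16.45 [ 0.5469 -0.0496  0.1362] yaw -37.756279803928514 j6 0.645261017206941 grip 0.02599532914892685 59.58300769329071
F [0.5429 0.8586 5.8827] Ftool [-0.0916 -1.0159 -5.882 ] M [ 0.2972 -0.2173  0.024 ] J6 [0.0029 0.0029 0.0027 0.0027]
```

Call:
{"method": "step_arm", "body": {"commands": [0,0,0.5,0,0,0,-1,0,0,0.5,0,0,0,-1,0,0,0,0,0,0,-1,0,0,0,0,0,0,-1]}}

```text
clock: 16.85
position: [0.5469, -0.0497, 0.1353]
tcp_rot: [-3.141, -0.001, -0.659]
wrist_force: [0.8, 0.5, 6.4]
grip_width: 0.0266
finger_force: 59.6
```

```bash
python3 st.py 4
```

```text
t 17.0 [ 0.5469 -0.0496  0.1353] yaw -37.75541939087821 j6 0.6452636711792861 grip 0.02620833739394953 59.64357912540436
F [0.3322 0.5858 6.3187] Ftool [-0.0905 -0.6718 -6.3182] M [ 0.3207 -0.1341 -0.0127] J6 [0.0035 0.0034 0.0034 0.0034]
```

Call:
{"method": "step_arm", "body": {"commands": [0,0,0.5,0,0,0,-1,0,0,0.2,0,0,0,-1,0,0,0,0,0,0,-1,0,0,0,0,0,0,-1]}}

```text
clock: 17.4
position: [0.5469, -0.0497, 0.1352]
tcp_rot: [-3.141, -0.001, -0.659]
wrist_force: [-2.1, 1.1, 11.1]
grip_width: 0.0263
finger_force: 60.1
```

Call:
{"method": "step_arm", "body": {"commands": [0,0,0.5,0,0,0,-1,0,0,0,0,0,0,-1,0,0,0,0,0,0,-1]}}

```text
clock: 17.7
position: [0.547, -0.0497, 0.1352]
tcp_rot: [-3.141, -0.001, -0.659]
wrist_force: [-3.0, 1.9, 15.6]
grip_width: 0.0265
finger_force: 60.5
```

```bash
python3 st.py 4
```

```text
t 17.85 [ 0.5469 -0.0497  0.1352] yaw -37.73336701628172 j6 0.6452684232793703 grip 0.02622741387964064 60.49614071846008
F [-3.302   2.0352 15.3861] Ftool [ -3.8346   0.3946 -15.3921] M [0.7402 1.2148 0.004 ] J6 [0.0129 0.0128 0.0128 0.0128]
```

Call:
{"method": "step_arm", "body": {"commands": [0,0,1,0,0,0,-1,0,0,0,0,0,0,-1,0,0,0,0,0,-1,-1,0,0,0,0,0,0,-1,0,0,0,0,0,0,-1]}}

```text
clock: 18.35
position: [0.547, -0.0497, 0.1351]
tcp_rot: [-3.14, -0.002, -0.641]
wrist_force: [-6.4, 3.3, 23.5]
grip_width: 0.0263
finger_force: 61.1
```

```bash
python3 st.py 6
```

```text
t 18.6 [ 0.547  -0.0497  0.1351] yaw -36.71513853490072 j6 0.6627292232279335 grip 0.026473946213003707 61.12999677658081
F [-6.2678  3.0137 22.8844] Ftool [ -6.7798   1.3015 -22.8999] M [1.0828 2.3309 0.0042] J6 [0.0334 0.0184 0.0149 0.0141 0.0139 0.0139]
```

Call:
{"method": "step_arm", "body": {"commands": [0,0,0,0,0,-2,-1,0,0,0,0,0,0,-1,0,0,0,0,0,0,-1]}}

```text
clock: 18.9
position: [0.5471, -0.0497, 0.1351]
tcp_rot: [-3.14, -0.002, -0.606]
wrist_force: [-6.8, 3.7, 22.4]
grip_width: 0.0263
finger_force: 61.1
```

```bash
python3 st.py 6
```

```text
t 19.15 [ 0.547  -0.0497  0.1351] yaw -34.71890886190867 j6 0.6976052932991434 grip 0.0266145288908806 61.11589193344116
F [-6.5328  3.1764 22.4866] Ftool [ -7.1323   1.0819 -22.5028] M [ 1.033   2.2971 -0.0149] J6 [0.0671 0.0368 0.0295 0.0279 0.0278 0.0276]
```

Call:
{"method": "step_arm", "body": {"commands": [0,0,0,0,0,-2,-1,0,0,0,0,0,0,-1,0,0,0,0,0,0,-1]}}

```text
clock: 19.45
position: [0.547, -0.0497, 0.1351]
tcp_rot: [-3.14, -0.002, -0.571]
wrist_force: [-6.5, 3.4, 22.8]
grip_width: 0.0264
finger_force: 61.1
```

```bash
python3 st.py 6
```

```text
t 19.7 [ 0.547  -0.0497  0.1351] yaw -32.72333946046448 j6 0.732474326235497 grip 0.026067172433720327 61.05384707450867
F [-6.3657  2.7324 22.6014] Ftool [ -6.7846   1.1151 -22.6172] M [ 1.0605  2.2801 -0.0469] J6 [0.0822 0.052  0.0447 0.0431 0.0428 0.0428]
```

Run:
```python
from h import *
p,d,P=cloud('wrist'); cv2.imwrite('pics/w3.png',p[...,::-1])
for r in nets.regions_of('wrist','rod_grip')[:2]:
    m=r['mask']&(d>0); q=P[m]; z=q[:,2]; c=np.hypot(q[:,0]-.5468,q[:,1]+.0505)<.008
    print(round(r['confidence'],2),np.round(r['extent']),np.round(np.median(q,0),4),c.sum(),np.percentile(z[c],[10,50,90]))
```

```text
0.63 [287. 240. 352. 316.] [ 0.5497 -0.052   0.1626] 1103 [0.16261761 0.16329924 0.16398217]
```

View pics/w3.png

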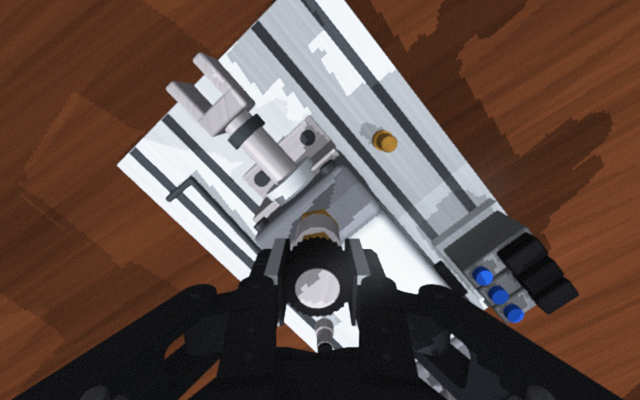

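Call:
{"method": "step_arm", "body": {"commands": [0,0,0,0,0,2.7,-1,0,0,0,0,0,2.7,-1,0,0,0,0,0,0,-1,0,0,1,0,0,0,-1,0,0,1,0,0,0,-1,0,0,0,0,0,0,-1,0,0,0,0,0,0,-1], "newtons": 80}}

```text
clock: 20.5
position: [0.5472, -0.0497, 0.1349]
tcp_rot: [-3.14, -0.003, -0.665]
wrist_force: [-12.4, 5.0, 38.4]
grip_width: 0.0254
finger_force: 78.8
```

```bash
python3 st.py 6
```

```text
t 20.75 [ 0.5471 -0.0497  0.1349] yaw -38.0797193932493 j6 0.6382746747216878 grip 0.025786960450895416 78.82053136825562
F [-13.172    5.1074  38.2572] Ftool [-13.4031   4.033  -38.3052] M [ 1.7765  4.7217 -0.0128] J6 [0.0154 0.0152 0.0151 0.0151 0.015  0.015 ]
```

Call:
{"method": "step_arm", "body": {"commands": [0,0,0,0,0,3,-1,0,0,0,0,0,0,-1,0,0,0,0,0,0,-1]}}

```text
clock: 21.05
position: [0.5471, -0.0497, 0.1349]
tcp_rot: [-3.14, -0.003, -0.717]
wrist_force: [-13.4, 4.4, 39.2]
grip_width: 0.0263
finger_force: 79.0
```

```bash
python3 st.py 6
```

```text
t 21.3 [ 0.5471 -0.0497  0.1349] yaw -41.079091248715606 j6 0.5859196619171534 grip 0.026051713510501905 78.95563960075378
F [-13.1967   4.8781  38.3328] Ftool [-13.0426   4.9192 -38.3802] M [1.8065 4.7716 0.0262] J6 [-0.0658 -0.0201 -0.0095 -0.007  -0.0065 -0.0064]
```

Call:
{"method": "step_arm", "body": {"commands": [0,0,0,0,0,-2.8,-1,0,0,-1.5,0,0,0,-1,0,0,-1.5,0,0,0,-1,0,0,0,0,0,0,-1,0,0,0,0,0,0,-1]}}

```text
clock: 21.8
position: [0.547, -0.0497, 0.1352]
tcp_rot: [-3.14, -0.002, -0.669]
wrist_force: [-3.4, 1.6, 15.5]
grip_width: 0.0259
finger_force: 79.4
```

```bash
python3 st.py 6
```

```text
t 22.05 [ 0.5469 -0.0497  0.1353] yaw -38.32849058682451 j6 0.6348294349169776 grip 0.025683584625286613 79.43369150161743
F [-3.4686  2.103  15.8306] Ftool [ -4.0018   0.4847 -15.8371] M [0.7575 1.2656 0.0238] J6 [-0.001  -0.0009 -0.0007 -0.0008 -0.0006 -0.0006]
```

Call:
{"method": "step_arm", "body": {"commands": [0,0,0,0,0,0,-0.2,0,0,0,0,0,0,0,0,0,0,0,0,0,0,0,0,-15,0,0,0,0,0,0,-20,0,0,0,0,0,0,-15,0,0,0,-1,0,0,0,0,0,0,-1,0,0,0,0,0,0,-1,0,0,0,0,0,0,-1,0,0,0,0,0,0,-1]}}

```text
clock: 23.05
position: [0.5458, -0.0498, 0.1826]
tcp_rot: [3.14, 0.001, -0.668]
wrist_force: [0.7, 0.4, -0.1]
grip_width: -0.0
finger_force: 0.0
```

Run:
```python
from h import *
s=readout.get_obs(); print(s['clock'],s['position'],s['wrist_force'],s['grip_width'])
p,d,P=cloud('wrist'); cv2.imwrite('pics/w4.png',p[...,::-1])
for th in ['rod_grip']:
  for r in nets.regions_of('wrist',th)[:2]:
    m=r['mask']&(d>0); q=P[m]; z=q[:,2]; c=np.hypot(q[:,0]-.5468,q[:,1]+.0505)<.008
    print(round(r['confidence'],2),np.round(r['extent']),np.round(np.median(q,0),4),c.sum(),np.percentile(z[c],[10,50,90]) if c.any() else '')
```

```text
23.05 [ 0.5457886  -0.0498336   0.18257966] [ 0.71672004  0.39887803 -0.10149775] -2.567078637031179e-05
0.67 [290. 207. 344. 249.] [ 0.5523 -0.0549  0.1625] 361 [0.16259739 0.1632823  0.16401809]
```

View pics/w4.png

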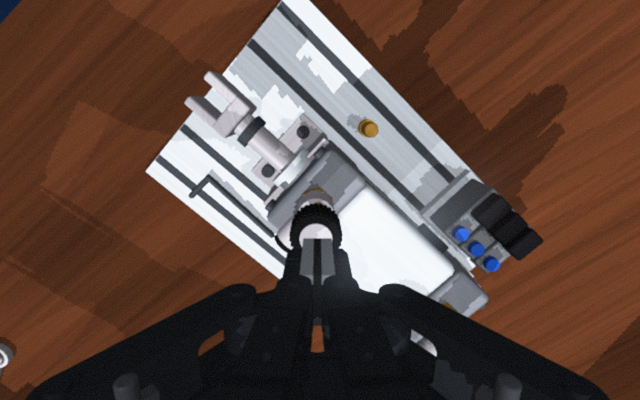

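Call:
{"method": "step_arm", "body": {"commands": [0,0,10,0,0,0,-1,0,0,7,0,0,0,-1,0,0,1,0,0,0,-1,0,0,1,0,0,0,-1,0,0,1,0,0,0,-1,0,0,0,0,0,0,-1]}}

```text
clock: 23.75
position: [0.5464, -0.0497, 0.1636]
tcp_rot: [-3.142, -0.0, -0.668]
wrist_force: [0.7, -0.5, 0.2]
grip_width: 0.0001
finger_force: 0.0
```

```bash
python3 st.py 4
```

```text
t 23.9 [ 0.5465 -0.0497  0.1638] yaw -38.284779881236055 j6 0.6362182163582193 grip -0.00017159324117484322 0.0
F [ 0.0566 -0.0171 -0.1324] Ftool [ 0.055  -0.0216  0.1324] M [ 0.0114 -0.0032  0.0038] J6 [-0.     -0.     -0.0001  0.    ]
```

Call:
{"method": "step_arm", "body": {"commands": [0,0,0.5,0,0,0,-1,0,0,0.5,0,0,0,-1,0,0,0,0,0,0,-1,0,0,0,0,0,0,-1]}}

```text
clock: 24.3
position: [0.5465, -0.0497, 0.1631]
tcp_rot: [-3.141, -0.0, -0.668]
wrist_force: [-1.6, 0.1, 5.5]
grip_width: 0.0002
finger_force: 2.6
```

Call:
{"method": "step_arm", "body": {"commands": [0,0,0.5,0,0,0,-1,0,0,0.5,0,0,0,-1,0,0,0,0,0,0,-1,0,0,0,0,0,0,-1]}}

```text
clock: 24.7
position: [0.5466, -0.0498, 0.163]
tcp_rot: [-3.141, -0.001, -0.668]
wrist_force: [-3.8, 1.2, 12.6]
grip_width: 0.0005
finger_force: 6.2
```

Call:
{"method": "step_arm", "body": {"commands": [0,0,0.5,0,0,0,-1,0,0,0.5,0,0,0,-1,0,0,0,0,0,0,-1,0,0,0,0,0,0,-1]}}

```text
clock: 25.1
position: [0.5467, -0.0498, 0.1629]
tcp_rot: [-3.141, -0.002, -0.668]
wrist_force: [-8.5, 1.9, 19.7]
grip_width: -0.0001
finger_force: 9.7
```

Call:
{"method": "step_arm", "body": {"commands": [0,0,-5,0,0,0,-1,0,0,-20,0,0,0,-1,0,0,-30,0,0,0,-1,0,0,-30,0,0,0,-1,0,0,0,0,0,0,-1,0,0,0,0,0,0,-1]}}

```text
clock: 25.7
position: [0.5465, -0.0496, 0.2458]
tcp_rot: [-3.14, -0.0, -0.668]
wrist_force: [-0.2, -0.9, -0.6]
grip_width: 0.0002
finger_force: 0.0
```

Run:
```python
from h import *
p,d,P=cloud('wrist')
for r in nets.regions_of('wrist','rod_grip')[:2]:
    m=r['mask']&(d>0); q=P[m]; z=q[:,2]; c=np.hypot(q[:,0]-.5468,q[:,1]+.0505)<.008
    print(round(r['confidence'],2),np.round(np.median(q,0),4),c.sum(),np.percentile(z[c],[10,50,90]) if c.any() else '')
s=readout.get_obs(); print(s['clock'],s['position'],s['wrist_force'])
print(robot.finish_job())
```

```text
0.77 [ 0.5479 -0.0508  0.1627] 356 [0.16252076 0.16339464 0.16413734]
25.8 [ 0.54574118 -0.04973727  0.24450326] [-0.14917226 -0.66189923 -0.46263071]
the job is handed in; nothing more can be done
None
```

The job is handed in: I closed the rod-end throttle until the seat resisted (about 0.24 N m, well under the damage limit), opened it five clicks and pushed the knob fully down to its stop (153 mm), then let go. I could not confirm the lock by feel: small twists (up to about 6° either way) with the knob down met only the usual click resistance, and I did not repeat that check after the final push from above.

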